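# Clamp a junction box in the holding fixture

## Task

Stand the small grey junction box, lid up, in the nest of the holding fixture: its long side against the two locating pins, then slid along them until its end bears on the stop screw, felt but not rammed, and without dropping it. Then push the toggle clamp's handle down past its dead point, all the way onto its stop but without forcing it, so that the pad holds the box down there, and let go. Leave the other things on the bench where they are.

Things in the scene. Friction and masses are not known exactly. Their poses are not given: they have to be found in the camera images.
- box: The part to clamp: small light-grey plastic junction box, lid on, 82 mm long (its x), 56 wide (y), 36 tall, 0.10-0.21 kg. Starts lid up on a 4 mm sheet of cardboard left of the fixture. Origin: centre of its underside, z up; same after a half turn about z. (The other grey box, 180 x 240 x 94 mm at the far edge, is an empty enclosure, not meant.)
- fixture: Holding fixture, fixed to the bench on levelling feet: aluminium plate 140 mm (x) by 210 (y) by 12, origin under its centre (10 to 18 mm above the table, set differently each time), z up. Nest on its +y half; on the -y half a riser block, 44 wide, y -112 to -24, top at z 50, and on it the clamp's steel bracket, 30 wide, y -109 to -22, top at z 90 mm.
- pins: The two fixed steel locating pins of the nest, for the box's long side, on the clamp's side of it: 10 mm diameter, from the plate's top face (z 12) to z 30 mm, centres at fixture x -30 and +30, y 17 mm; frame as the fixture's. Pressing the box against them with more than 25 N is ramming.
- end_stop: End stop for the box's short end: aluminium block on the plate, fixture x 55 to 67, y 35 to 65, z 12 to 38 mm, with a locked stop screw (11 mm tip at y 50, z 26) reaching in along -x. Each job sets the screw differently and it is not measured: its tip is between fixture x 36 and 46 mm, to be found by touch. Frame as the fixture's. More than 25 N on it through the box is ramming.
- home (a point): On the plate's top face, fixture x 0, y 50, z 12 mm; axes as the fixture's. A box with its long side along this x axis and touching both pins has the centre of its underside at y 0 here; against the stop screw it is at x between -5 and +5 mm, as the screw is set. It meets the pins when slid towards -y, the screw when slid towards +x; the other two sides are open.
- toggle (a joint): The clamp's toggle: angle of handle to link, rad: -1.91 open (handle near upright), 0 at the dead point (handle level), 0.06 with the handle on its hard stop. Stays where left, drags about 2 N throughout. With the box home the pad meets the lid at about -0.45; the handle then stiffens to about 10 N near -0.25 and eases off until the stop.
- handle: Black plastic grip of the clamp handle, 24 mm wide, 15 thick, 74 long. Its frame is the handle's: x as the fixture's, -y along the grip to its free end; parallel to the fixture's axes at the dead point, turned -1.31 rad about x when open. Pressing it with more than 35 N is forcing it.
- press_point (a point): On the grip's pressing face (looks up when shut, to the nest when open), mid-width, 15 mm from its free end; z out of that face. Shutting moves it at fixture x 0 through (toggle: fixture y, z in mm): -1.91: -83,219; -1.87: -106,218; -1.73: -126,211; -1.52: -142,199; -1.3: -151,187; -1.1: -156,175; -0.9: -159,163; -0.57: -163,142; -0.4: -165,130; -0.2: -166,116; 0: -167,101; 0.06: -167,96.
- clamp_arm: Steel clamp arm, 100 mm long, 22 wide, carrying the pad's spindle. Origin on its pivot: fixture x 0, y -30, z 74 mm. Open, it stands up leaning about 12 deg away from the nest, its end and nut up to z 175 mm, so the space over the nest is free from fixture y -20 mm on; shut, it lies level over the nest.
- pad: Spring-loaded spindle with a round black rubber pad, 18 mm diameter, at the end of the clamp arm; it comes down on the middle of the box's lid. Origin: on the arm, 27 mm behind the pad's face; z from pad to arm.
- spool: Bystander: spool of solder, 52 mm diameter, 50 tall. Origin: centre of its underside.
- cutters: Bystander: side cutters with black handles, 160 mm long, 12 thick, lying flat.
- screwdriver: Bystander: screwdriver with a black handle, 180 mm long, lying.
- gland: Bystander: grey plastic cable gland standing on the cardboard, 26 mm across, 36 tall.
- multimeter: Bystander: black hand multimeter on its back, 150 x 75 x 32 mm.
- tip_cleaner: Bystander: domed steel soldering-tip cleaner, 72 mm diameter, 46 tall.
Not all that is in view belongs to the job. What is shaped like the box but green or yellow is not meant.

How it is judged:
By the outcome, as a careful person would: the job done as asked, in the order asked, and still so for the second after the job is handed in, with the robot touching nothing.
It also fails if it takes over 70 s, if anything falls off the work surface, if the arm or the gripper's body presses on something with over 40 N, if the wrist force passes 120 N, or if a joint passes its speed limit or range.

## Robot

A 6-joint arm with a two-finger parallel gripper is mounted at the origin on the work surface. World frame = base frame: x ahead of the robot, y to its left, z up, the work surface at z = 0. Lengths are in m, angles in rad, forces in N, time in s.
With the tool pointing down it reaches from about 0.4 to 0.925 m from the base axis. Payload 12.5 kg.
Tool frame: the origin (TCP) lies on the centre line of the jaws, within the pads' length; the fingertips stand 19 mm ahead of it and the grasp point (between the pads) is the TCP; z points along the fingers, x is the direction in which the jaws open and shut, and the axes are right-handed (so a half turn about z gives the same grasp; the last joint's range is limited). The gripper opens to 95 mm and grips with 3 to 60 N. Pads are 20 mm wide; open, the fingers measure 119 mm over their backs; the gripper's body (75 mm by 180 mm) begins 59 mm behind the grasp point.
Start: joints at [1.132, 0.491, 1.559, -0, 1.092, -0.106], TCP at [0.204, 0.591, 0.234] pointing down, gripper open.
Joint ranges: [-3.1, 3.1], [-0.84, 2.19], [0.05, 2.79], [-1.13, 4.28], [0.06, 2.93], [-2.69, 2.69]. Speed limits (rad/s): [2.22, 2.22, 2.79, 3.14, 3.14, 3.14].

## Interface

Orientations are given as a rotation vector (axis times angle).
In Python, from rig import telemetry, eyes, ticket gives the robot as it stands.
- The arm moves only by the tool apply_moves, never from a script. Its argument "rows" is one flat list of numbers, 4 for each row, row after row: the shift along the tool's x, y, z each as a share of 0.06 m, from -1 to 1, then the turn about the tool's z as a share of 0.15 rad, from -1 to 1. In form: [x, y, z, roll, x, y, z, roll, ...]. A call has 1 to 20 rows; each row shifts and turns the commanded pose from where the row before left it, along the tool's axes as they then stand; what a row does not reach is not made up. A row lasts 1/8 s, in which the tool goes at most 62.5 mm and 10.7 degrees, less where a joint would pass 70% of its speed; a pose out of reach is approached as far as the arm can. A call with a number of a shift or a turn outside -1 to 1 is refused whole. A call with a gripper value outside its range is refused whole. "grip" is the gripper's target within -1 to 1 (fully open at 1, half-way at 0, shut at -1), set as the call begins (left out, the last holds). The fingers move at their own pace and stop on an object; "grip_force" is the grip in N (left out, the last holds). Time passes only in rows, so rows that do not move let the fingers close. It gives the time, the measured TCP pose, the force and the opening at its end, in the units of the state.
- telemetry.state(): the state, without advancing time (a new reading comes with each control period).
- eyes.read_camera(name): name is "scene" or "top" or "wrist"; returns the picture (384x512x3 uint8, red, green, blue); there is no depth.
- eyes.camera_model(name): a dict with "mtx" (3x3 intrinsics, pixels), "k1" (the pictures are not rectified: a ray, as slopes to the right and down, at radius r is drawn at 1 + k1 r^2 times it, then the intrinsics apply), "rvec" (rotation vector, rad) and "tvec" (3), from world to camera coordinates, as OpenCV has them; the wrist camera has in their place "mount" (4x4, takes a point from camera to tool coordinates, whose origin is the TCP and whose axes are the tool frame's). Camera axes: x right, y down, z forward; pixel columns grow to the right and rows downward; lengths in m; the calibration is good to about 2 mm. A picture is of the moment at which its call begins: read the wrist's pose just before it. camera_model takes no time and is no camera call.
- ticket.close_job(): hands the job in, once; it reports no verdict.
The state is a dict: "time_s": time; "qpos": joint angles; "qd": joint speeds; "tau": joint torques, N m; "position": TCP position; "tcp_rot": TCP orientation; "contact_force": force on the tool from outside, world axes, zero at the start; "torque": the same for the moment, N m; "opening": finger opening in m.
Only numpy, scipy, OpenCV 4.12 (cv2) and the standard library are available. Lean on these libraries where they do the work, as an engineer would, in place of code of your own. Each camera call takes 0.05 s, during which the arm holds its last target.

## Working session

There is one attempt and no reset: what is moved stays moved. The work goes in short steps, Python scripts to look and compute and a tool call to move; the robot and the scene stay as the last step left them, time stands still between calls to the robot, and variables do not carry over. Pictures are saved under pics/ and viewed, and the job is handed in when it is done.

Besides the shell and the picture viewer there is one more tool, called after "Emit:" by a JSON object that holds its "fn" and its "kwargs". apply_moves: Moves the arm, as the interface text tells. Shift numbers are shares of 0.06 m and turn numbers shares of 0.15 rad, none past 1 either way. Its arguments: {"type":"object","properties":{"rows":{"type":"array"},"grip":{"type":"number"},"grip_force":{"type":"number"}},"required":["rows"]}

```bash
ls; mkdir -p pics
python3 - <<'E'
from rig import telemetry, eyes
import cv2
print(telemetry.state())
for n in ("scene","top","wrist"):
    cv2.imwrite(f"pics/{n}0.png",cv2.cvtColor(eyes.read_camera(n),cv2.COLOR_RGB2BGR)); print(n,eyes.camera_model(n))
E
```

```text
pics
{'time_s': 0.0, 'qpos': array([ 1.13241095e+00,  4.91560228e-01,  1.55948396e+00, -1.21029358e-06,
        1.09169806e+00, -1.05586421e-01]), 'qd': array([-0.00032687,  0.00175819, -0.00073584,  0.00112804,  0.00087605,
       -0.00298464]), 'tau': array([ 3.73258503e-03, -6.12649369e+01, -2.58191407e+01,  6.93482766e-02,
        4.81084292e-02, -7.07987806e-05]), 'position': array([0.2040498 , 0.59049981, 0.23304944]), 'tcp_rot': array([ 2.55823962e+00,  1.82248699e+00, -1.57184509e-03]), 'contact_force': array([-0.7584637 , -0.29494545, -0.02504319]), 'torque': array([-0.01019649, -0.04839365, -0.00167426]), 'opening': 0.09513588971744937}
scene {'mtx': array([[383.37331868,   0.        , 256.69027492],
       [  0.        , 383.37331868, 195.08487989],
       [  0.        ,   0.        ,   1.        ]]), 'k1': -0.04218326704431713, 'rvec': array([ 2.26237938,  1.34223696, -0.39403144]), 'tvec': array([-0.25377071, -0.25605267,  1.60813642])}
top {'mtx': array([[359.00759617,   0.        , 254.29408024],
       [  0.        , 359.00759617, 190.17026326],
       [  0.        ,   0.        ,   1.        ]]), 'k1': -0.06697554374298331, 'rvec': array([ 2.14197639, -2.08343809,  0.21599952]), 'tvec': array([-0.00226152,  0.50634913,  1.23335565])}
wrist {'mtx': array([[342.10020154,   0.        , 258.15335231],
       [  0.        , 342.10020154, 189.72785466],
       [  0.        ,   0.        ,   1.        ]]), 'k1': 0.0012287151681689, 'mount': array([[ 9.99999306e-01,  1.09308741e-03, -4.38962576e-04,
         6.08145397e-04],
       [-9.58118489e-04,  9.71580887e-01,  2.36705854e-01,
        -6.59706362e-02],
       [ 6.85227838e-04, -2.36705269e-01,  9.71581261e-01,
        -1.51672254e-01],
       [ 0.00000000e+00,  0.00000000e+00,  0.00000000e+00,
         1.00000000e+00]])}
```

View pics/scene0.png

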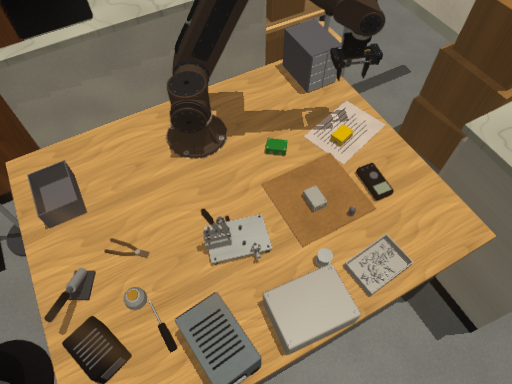

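View pics/top0.png

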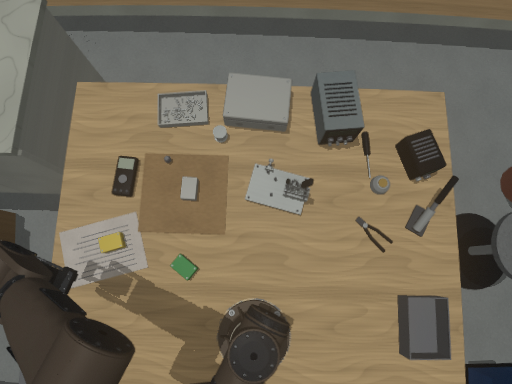

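View pics/wrist0.png

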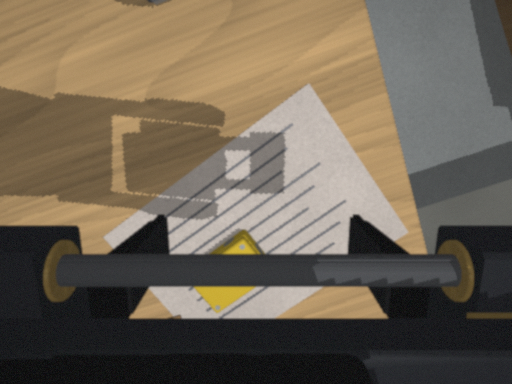

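The scene and top views show the small grey box on the cardboard (top view ~(189,189)). The fixture is at ~(278,189) with the clamp's handle toward larger columns. Next: enlarged crops and a rough localisation.

```bash
cat > h.py <<'E'
import numpy as np, cv2
from rig import telemetry, eyes
from scipy.spatial.transform import Rotation as R
def cam(n,st=None):
    m=eyes.camera_model(n)
    if n=="wrist":
        T=np.eye(4);T[:3,:3]=R.from_rotvec(st["tcp_rot"]).as_matrix();T[:3,3]=st["position"]
        C=T@m["mount"];Rc=C[:3,:3].T;t=-Rc@C[:3,3]
    else:
        Rc=R.from_rotvec(m["rvec"]).as_matrix();t=np.array(m["tvec"])
    return m["mtx"],m["k1"],Rc,t
def ray(c,uv):
    K,k,Rc,t=c;d=np.array([(uv[0]-K[0,2])/K[0,0],(uv[1]-K[1,2])/K[1,1]])
    s=d.copy()
    for _ in range(20): s=d/(1+k*(s@s))
    v=Rc.T@np.array([s[0],s[1],1]);return -Rc.T@t,v/np.linalg.norm(v)
def onz(c,uv,z):
    o,v=ray(c,uv);return o+v*(z-o[2])/v[2]
def proj(c,p):
    K,k,Rc,t=c;q=Rc@np.asarray(p)+t;s=q[:2]/q[2];s=s*(1+k*(s@s));return np.array([K[0,0]*s[0]+K[0,2],K[1,1]*s[1]+K[1,2]])
def shot(n,f):
    st=telemetry.state();im=cv2.cvtColor(eyes.read_camera(n),cv2.COLOR_RGB2BGR);cv2.imwrite("pics/"+f+".png",im)
    np.save("pics/"+f+".npy",np.r_[st["position"],st["tcp_rot"]]);return im,cam(n,st)
def load(n,f):
    im=cv2.imread("pics/"+f+".png")
    if n=="wrist":
        a=np.load("pics/"+f+".npy");return im,cam(n,dict(position=a[:3],tcp_rot=a[3:]))
    return im,cam(n)
E
python3 - <<'E'
from h import *
im=cv2.imread("pics/top0.png"); a=cv2.resize(im[140:240,130:330],None,fx=4,fy=4,interpolation=cv2.INTER_CUBIC);cv2.imwrite("pics/top0z.png",a)
im=cv2.imread("pics/scene0.png"); a=cv2.resize(im[160:290,190:380],None,fx=4,fy=4,interpolation=cv2.INTER_CUBIC);cv2.imwrite("pics/scene0z.png",a)
c=cam("top")
print(onz(c,(189,189),.04),onz(c,(278,189),.027),[onz(c,p,.027) for p in [(256,166),(309,178),(300,212),(247,197)]])
E
```

```text
[0.50646339 0.24849198 0.04      ] [ 0.51821373 -0.07464036  0.027     ] [array([0.60303459, 0.00807113, 0.027     ]), array([ 0.56283459, -0.18837009,  0.027     ]), array([ 0.43553137, -0.15536382,  0.027     ]), array([0.4853258 , 0.03769369, 0.027     ])]
```

View pics/top0z.png

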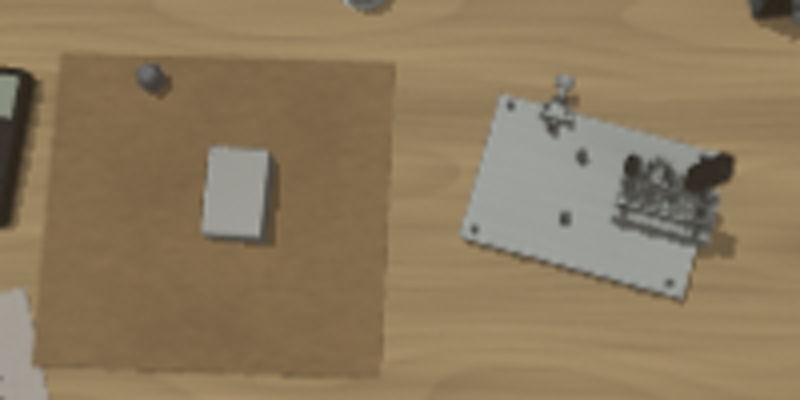

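View pics/scene0z.png

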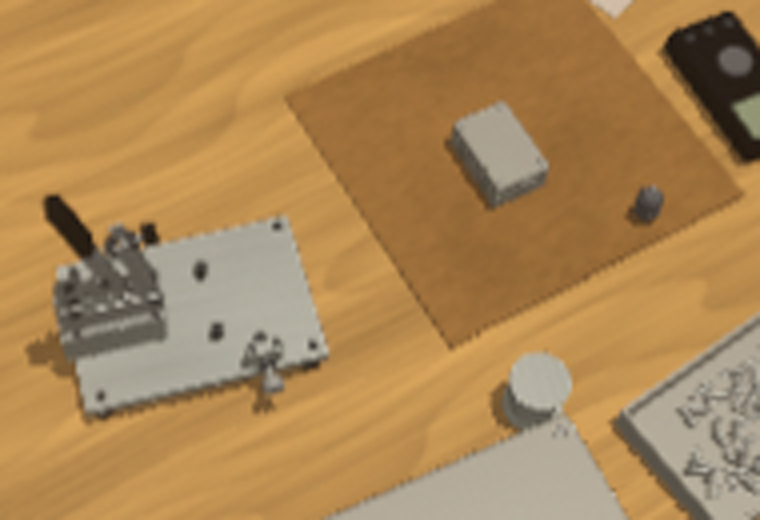

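```bash
cat >> h.py <<'E'
def yaw_of(st):
    x=R.from_rotvec(st["tcp_rot"]).as_matrix()[:,0];return np.arctan2(x[1],x[0])
def plan(tgt,yaw=None,n=None,start=None,syaw=None):
    st=telemetry.state();p=np.array(st["position"]) if start is None else np.array(start);a=yaw_of(st) if syaw is None else syaw
    yaw=a if yaw is None else yaw
    dy=(yaw-a+np.pi)%(2*np.pi)-np.pi;d=np.array(tgt)-p
    if n is None: n=int(max(np.ceil(abs(dy)/.15),np.ceil(np.linalg.norm(d)/.055),1))
    rows=[]
    for i in range(n):
        s=(np.array(tgt)-p)/(n-i);r=-(yaw-a)/(n-i) if abs(yaw-a)<4 else 0
        t=np.array([[np.cos(a),np.sin(a),0],[np.sin(a),-np.cos(a),0],[0,0,-1]]) # rows=tool axes in world
        v=np.round(np.r_[t@s/.06,r/.15],2);v=np.clip(v,-1,1);rows+=[float(q) for q in v]
        p=p+t.T@(v[:3]*.06);a=a-v[3]*.15
    print(n,rows);print("end",p.round(4),round(a,3));return p,a
E
python3 - <<'E'
from h import *
st=telemetry.state();print(yaw_of(st))
plan((0.535,-0.10,0.33),-0.2,16)
E
```

```text
1.2380257052888857
16 [-0.57, 0.56, -0.1, 0.6, -0.51, 0.61, -0.1, 0.6, -0.46, 0.65, -0.1, 0.6, -0.4, 0.69, -0.1, 0.6, -0.33, 0.73, -0.1, 0.6, -0.27, 0.75, -0.1, 0.6, -0.2, 0.77, -0.1, 0.6, -0.13, 0.79, -0.1, 0.6, -0.06, 0.8, -0.1, 0.6, 0.02, 0.8, -0.1, 0.6, 0.09, 0.79, -0.1, 0.6, 0.16, 0.78, -0.1, 0.6, 0.23, 0.76, -0.1, 0.6, 0.29, 0.74, -0.1, 0.6, 0.36, 0.71, -0.11, 0.59, 0.42, 0.68, -0.1, 0.6]
end [ 0.5348 -0.1     0.3298] -0.2
```

Emit:
{"fn": "apply_moves", "kwargs": {"rows": [-0.57,0.56,-0.2,0.6,-0.51,0.61,-0.2,0.6,-0.46,0.65,-0.2,0.6,-0.4,0.69,-0.2,0.6,-0.33,0.73,-0.2,0.6,-0.27,0.75,-0.2,0.6,-0.2,0.77,-0.2,0.6,-0.13,0.79,-0.2,0.6,-0.06,0.8,0,0.6,0.02,0.8,0,0.6,0.09,0.79,0,0.6,0.16,0.78,0,0.6,0.23,0.76,0,0.6,0.29,0.74,0,0.6,0.36,0.71,0,0.6,0.42,0.68,0,0.6,0,0,0,0,0,0,0,0]}}

```text
time_s: 2.4
position: [0.5344, -0.0995, 0.3293]
tcp_rot: [-3.125, 0.316, 0.001]
contact_force: [-0.1, -0.2, 0.3]
opening: 0.0955
```

Run:
```python
from h import *
im,c=shot("wrist","w1"); cv2.imwrite("pics/w1z.png",cv2.resize(im,(800,600),interpolation=cv2.INTER_CUBIC))
print(telemetry.state()["position"])
```

```text
[ 0.53437163 -0.09910407  0.32954881]
```

View pics/w1z.png

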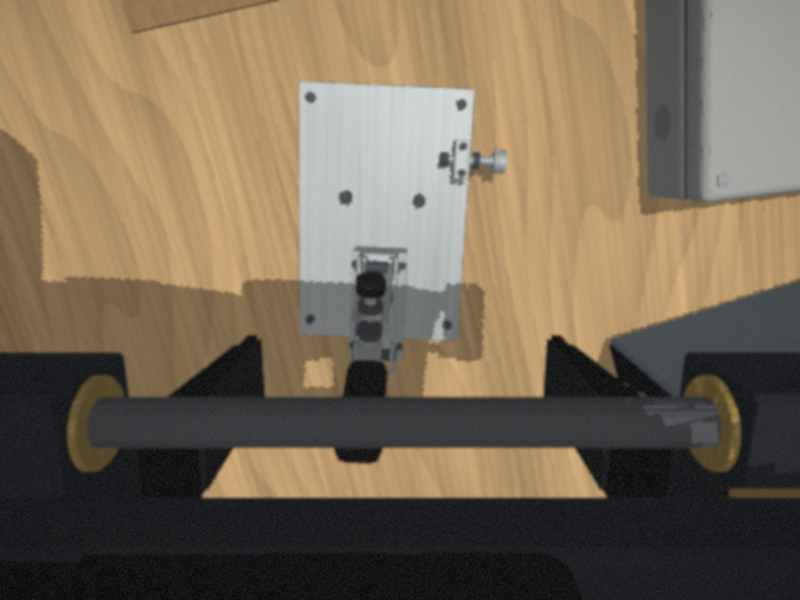

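Run:
```python
from h import *
im,c=load("wrist","w1")
a=cv2.resize(im[45:225,175:340],None,fx=3.3,fy=3.3,interpolation=cv2.INTER_CUBIC);cv2.imwrite("pics/w1c.png",a)
g=cv2.cvtColor(im,cv2.COLOR_BGR2GRAY)
p=np.array([[300,83],[474,90],[300,333],[458,340]],np.float32)/1.5625
q=cv2.cornerSubPix(g,p.reshape(-1,1,2).copy(),(5,5),(-1,-1),(3,50,.01)).reshape(-1,2);print(p,q)
from scipy.optimize import least_squares
def f(v,q,m,zs):
    x,y,a,z=v;r=[]
    for (X,Y,Z),u in zip(m,q):
        P=[x+np.cos(a)*X-np.sin(a)*Y,y+np.sin(a)*X+np.cos(a)*Y,z+Z];r+=list(proj(c,P)-u)
    return r
m=[(-.07,.105,.012),(.07,.105,.012),(-.07,-.105,.012),(.07,-.105,.012)]
for qq in (p,q):
    s=least_squares(f,[.52,-.08,-.2,.014],args=(qq,m,0));print(s.x,np.round(s.fun,2))
s=s.x
def F(v,X,Y,Z): return proj(c,[v[0]+np.cos(v[2])*X-np.sin(v[2])*Y,v[1]+np.sin(v[2])*X+np.cos(v[2])*Y,v[3]+Z])
for P in [(-.03,.017,.03),(.03,.017,.03),(-.03,.017,.012),(.055,.035,.038),(.067,.065,.038),(0,-.083,.219)]: print(P,F(s,*P),(F(s,*P)-[175,45])*3.3)
```

```text
[[192.    53.12]
 [303.36  57.6 ]
 [192.   213.12]
 [293.12 217.6 ]] [[192.        53.12    ]
 [302.53668   57.438713]
 [192.       213.12    ]
 [293.12     217.6     ]]
[ 0.52216354 -0.07290913 -0.24195645  0.01355878] [-0.27 -0.24  0.27  0.19  0.43  0.29 -0.43 -0.23]
[ 0.52188772 -0.07282638 -0.24005013  0.01305973] [-0.59 -0.1   0.66  0.27  0.44  0.26 -0.52 -0.44]
(-0.03, 0.017, 0.03) [220.93336591 126.56158914] [151.58010751 269.15324415]
(0.03, 0.017, 0.03) [268.46744415 128.46450266] [308.4425657  275.43285877]
(-0.03, 0.017, 0.012) [222.3910026  125.77569331] [156.39030857 266.55978793]
(0.055, 0.035, 0.038) [289.67499239 114.83295702] [378.42747488 230.44875815]
(0.067, 0.065, 0.038) [301.11931193  89.82201078] [416.19372936 147.91263557]
(0, -0.083, 0.219) [231.71087965 269.46503018] [187.14590286 740.7345996 ]
```

View pics/w1c.png

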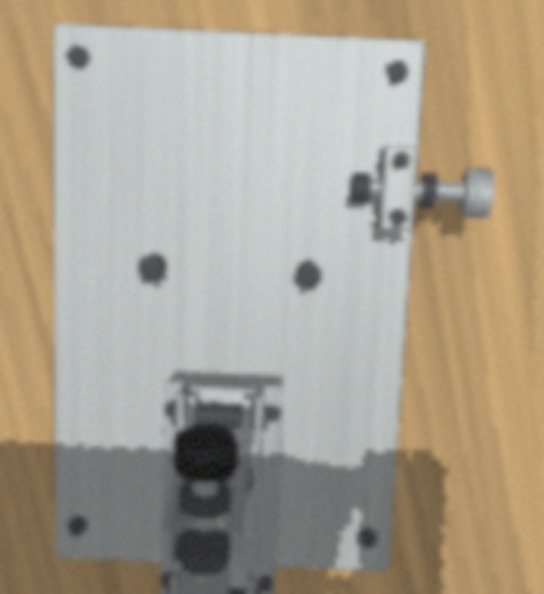

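The pins were predicted at crop (152,269) and (308,275) and appear at (152,268) and (307,275), so the fixture pose fits to under a millimetre. Next is the box.

Run:
```python
from h import *
im,c=load("wrist","w1")
p=onz(c,(347/3.3+175,188/3.3+45),.0135+.027);a=-.241;d=p[:2]-[.5221,-.0729]
print("screw tip fix", np.cos(a)*d[0]+np.sin(a)*d[1],-np.sin(a)*d[0]+np.cos(a)*d[1])
plan((0.506,0.18,0.25),-0.05,8)
```

```text
screw tip fix 0.042854719678811194 0.050033507118488155
8 [-0.17, -0.56, 0.17, -0.13, -0.16, -0.56, 0.17, -0.13, -0.15, -0.56, 0.16, -0.12, -0.14, -0.57, 0.17, -0.13, -0.13, -0.57, 0.16, -0.12, -0.12, -0.57, 0.17, -0.13, -0.12, -0.58, 0.16, -0.12, -0.1, -0.57, 0.17, -0.13]
end [0.506  0.1798 0.2497] -0.049
```

Emit:
{"fn": "apply_moves", "kwargs": {"rows": [-0.17,-0.56,0,-0.13,-0.16,-0.56,0.17,-0.13,-0.15,-0.56,0.16,-0.12,-0.14,-0.57,0.17,-0.13,-0.13,-0.57,0.16,-0.12,-0.12,-0.57,0.17,-0.13,-0.12,-0.58,0.16,-0.12,-0.1,-0.57,0.34,-0.13,0,0,0,0,0,0,0,0]}}

```text
time_s: 3.7
position: [0.5065, 0.1793, 0.2505]
tcp_rot: [-3.141, 0.077, -0.001]
contact_force: [1.2, -0.6, 0.5]
opening: 0.0955
```

Run:
```python
from h import *
im,c=shot("wrist","w2"); cv2.imwrite("pics/w2z.png",cv2.resize(im[0:300,60:460],(800,600),interpolation=cv2.INTER_CUBIC))
print(telemetry.state()["position"])
```

```text
[0.50671087 0.17890788 0.25058263]
```

View pics/w2z.png

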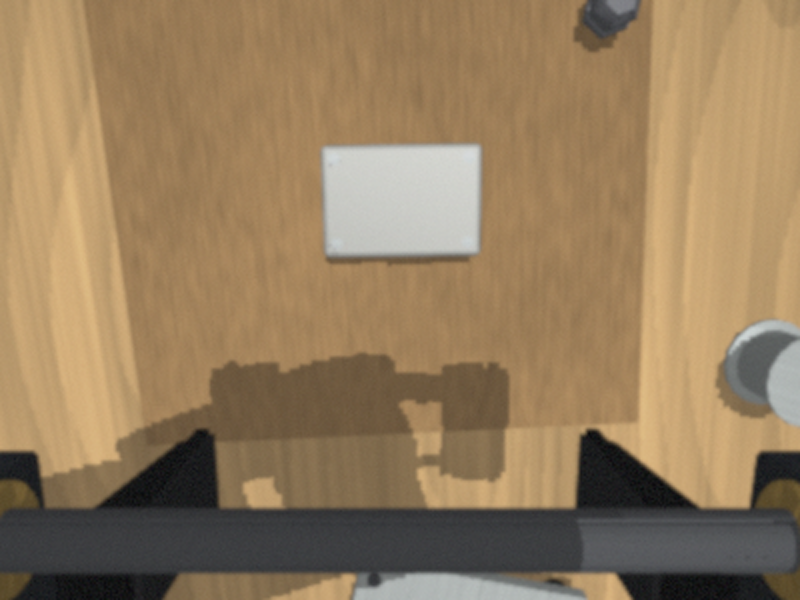

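Run:
```python
from h import *
im,c=load("wrist","w2")
hs=cv2.cvtColor(im,cv2.COLOR_BGR2HSV);m=((hs[...,1]<45)&(hs[...,2]>185)).astype(np.uint8)
n,l,s,ce=cv2.connectedComponentsWithStats(m)
i=l[100,260];print(s[i],ce[i])
cnt=cv2.findContours((l==i).astype(np.uint8),0,cv2.CHAIN_APPROX_NONE)[0][0]
b=cv2.boxPoints(cv2.minAreaRect(cnt));print(b)
P=np.array([onz(c,(u,v),.040)[:2] for u,v in b]);print(P,P.mean(0))
e=[P[(k+1)%4]-P[k] for k in range(4)];print([ (np.linalg.norm(x)*1e3,np.arctan2(x[1],x[0])) for x in e])
ctr=P.mean(0)
```

```text
[ 222   73   77   53 3923] [260.67091512  99.05684425]
[[222.  73.]
 [298.  73.]
 [298. 125.]
 [222. 125.]]
[[0.47541715 0.27995818]
 [0.55176351 0.27627589]
 [0.55070367 0.22481252]
 [0.47164455 0.22863528]] [0.51238222 0.25242047]
[(np.float64(76.43511083065762), np.float64(-0.04819399231466265)), (np.float64(51.47428222490029), np.float64(-1.5913875450132033)), (np.float64(79.15148439517559), np.float64(3.093277203004925)), (np.float64(51.46137513826425), np.float64(1.4974211698537228))]
```

Run:
```python
from h import *
im,c=load("wrist","w2")
q=onz(c,(260.9,99.9),.040);print(q)
p,a=plan((q[0],q[1],.10),-.05,4)
plan((q[0],q[1],.0505),-.05,3,p,a)
```

```text
[0.5132785  0.25193703 0.04      ]
4 [0.01, -0.31, 0.63, -0.0, 0.01, -0.3, 0.63, -0.0, 0.01, -0.31, 0.62, -0.0, 0.02, -0.3, 0.63, -0.0]
end [0.5134 0.2519 0.1   ] -0.05
3 [-0.0, -0.0, 0.27, -0.0, -0.0, -0.0, 0.28, -0.0, -0.0, -0.0, 0.27, -0.0]
end [0.5134 0.2519 0.0508] -0.05
```

Emit:
{"fn": "apply_moves", "kwargs": {"rows": [0.01,-0.31,0.63,0,0.01,-0.3,0.63,0,0.01,-0.31,0.62,0,0.02,-0.3,0.63,0,0,0,0.27,0,0,0,0.2,0,0,0,0,0,0,0,0,0], "grip": 1}}

```text
time_s: 4.75
position: [0.514, 0.2518, 0.0721]
tcp_rot: [-3.14, 0.08, -0.002]
contact_force: [-0.1, -0.5, 0.5]
opening: 0.0954
```

Run:
```python
from h import *
im,c=shot("wrist","w3"); cv2.imwrite("pics/w3z.png",cv2.resize(im,(800,600)))
st=telemetry.state();print(st["position"],yaw_of(st)); plan((.5133,.2519,.0505),-.05,1)
```

```text
[0.51396744 0.25187088 0.0721395 ] -0.0509423786134537
1 [-0.01, 0.0, 0.36, -0.01]
end [0.5134 0.2519 0.0505] -0.049
```

View pics/w3z.png

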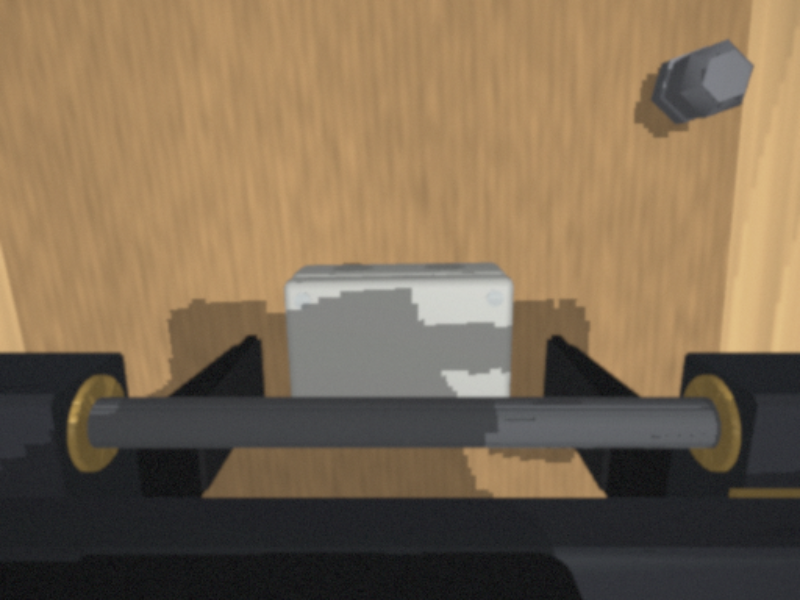

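The box (cols 287–512) sits between the fingers (262–547), about 1 mm off centre. I'll descend and close.

Emit:
{"fn": "apply_moves", "kwargs": {"rows": [-0.02,0,0.18,0,0,0,0.18,0,0,0,0,0]}}

```text
time_s: 5.18
position: [0.5117, 0.252, 0.0483]
tcp_rot: [3.14, -0.079, -0.003]
contact_force: [0.1, -0.4, 0.2]
opening: 0.0946
```

Emit:
{"fn": "apply_moves", "kwargs": {"rows": [0,0,0,0,0,0,0,0,0,0,0,0,0,0,0,0], "grip": -1, "grip_force": 25}}

```text
time_s: 5.68
position: [0.5123, 0.2522, 0.0496]
tcp_rot: [-3.14, 0.079, -0.0]
contact_force: [0.3, -0.1, -0.6]
opening: 0.082
```

```bash
cat >> h.py <<'E'
FO=np.array([.5221,-.0729]);FA=-.241
def W(x,y): return FO+[np.cos(FA)*x-np.sin(FA)*y,np.sin(FA)*x+np.cos(FA)*y]
def FX(p):
    d=np.array(p[:2])-FO;return np.array([np.cos(FA)*d[0]+np.sin(FA)*d[1],-np.sin(FA)*d[0]+np.cos(FA)*d[1]])
E
python3 - <<'E'
from h import *
st=telemetry.state();print(st["position"],yaw_of(st))
p,a=plan((.5123,.2522,.12),None,2,)
w=W(-.008,.056)
p,a=plan((*w,.12),-.241,8,p,a)
plan((*w,.080),-.241,2,p,a)
E
```

```text
[0.51229372 0.25216884 0.04958536] -0.05046850843997208
2 [0.0, -0.0, -0.59, -0.0, 0.0, -0.0, -0.58, -0.0]
end [0.5123 0.2522 0.1198] -0.05
8 [0.06, 0.56, -0.0, 0.16, 0.07, 0.56, -0.0, 0.16, 0.09, 0.55, -0.0, 0.16, 0.1, 0.55, -0.0, 0.16, 0.11, 0.55, -0.0, 0.16, 0.13, 0.55, -0.0, 0.16, 0.14, 0.54, -0.0, 0.16, 0.15, 0.54, -0.0, 0.15]
end [ 0.5275 -0.0167  0.1198] -0.241
2 [0.0, -0.0, 0.33, 0.0, 0.0, -0.0, 0.33, 0.0]
end [ 0.5275 -0.0167  0.0802] -0.241
```

Emit:
{"fn": "apply_moves", "kwargs": {"rows": [0,0,-0.3,0,0,0,-0.6,0,0,0,-0.3,0,0.06,0.3,0,0.16,0.07,0.56,0,0.16,0.09,0.55,0,0.16,0.1,0.55,0,0.16,0.11,0.55,0,0.16,0.13,0.55,0,0.16,0.14,0.54,0,0.16,0.15,0.54,0,0.15,0,0.26,0,0,0,0,0,0,0,0,0,0]}}

```text
time_s: 7.42
position: [0.5242, -0.0157, 0.1214]
tcp_rot: [-3.119, 0.377, 0.001]
contact_force: [-0.1, 0.2, -0.7]
opening: 0.0815
```

Run:
```python
from h import *
im,c=shot("wrist","w4"); cv2.imwrite("pics/w4z.png",cv2.resize(im,(800,600)))
im,c=shot("scene","s4"); cv2.imwrite("pics/s4z.png",cv2.resize(im[160:290,190:320],(780,780))[:600])
st=telemetry.state();print(st["position"],yaw_of(st),FX(st["position"]),st["contact_force"],st["opening"])
plan((*W(-.008,.056),.080),-.241,3)
```

```text
[ 0.52442873 -0.01543228  0.12142204] -0.23983937589314305 [-0.01145462  0.0563627 ] [-0.53870364  0.47441181 -0.47396796] 0.08179020269767046
3 [0.02, 0.0, 0.23, 0.0, 0.02, 0.0, 0.23, 0.0, 0.02, 0.01, 0.23, 0.01]
end [ 0.5278 -0.0169  0.08  ] -0.241
```

View pics/w4z.png

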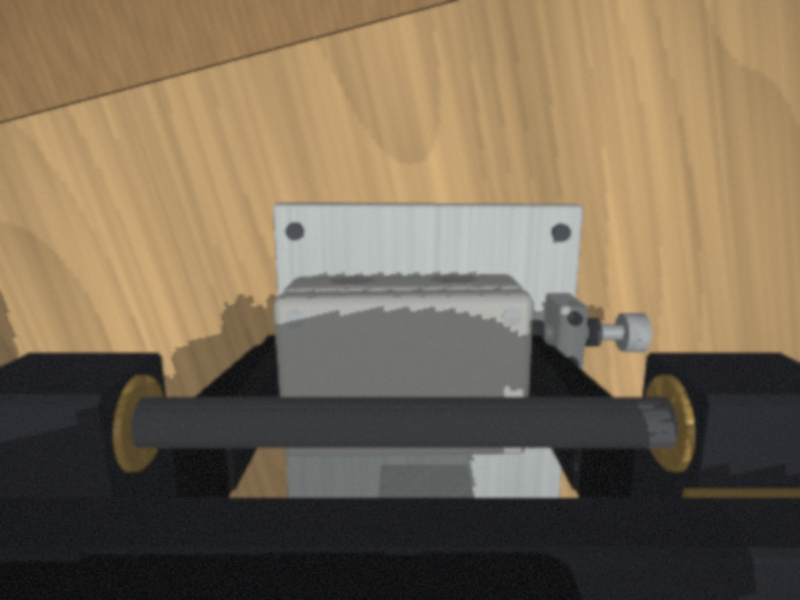

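View pics/s4z.png

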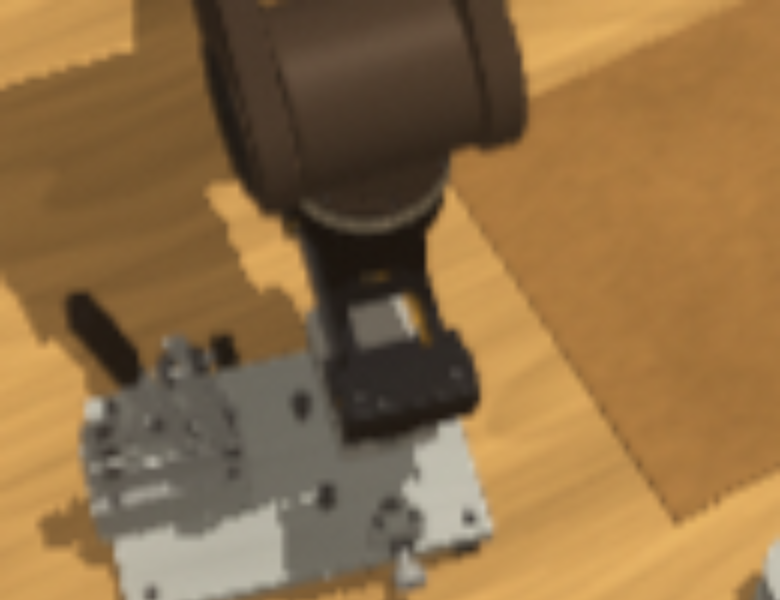

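The box is held level and squared to the plate, short of the stop. I'll descend to just above the plate, then creep.

Emit:
{"fn": "apply_moves", "kwargs": {"rows": [0.02,0,0.24,0,0.02,0,0.24,0,0.02,0,0.22,0,0,0,0,0,0,0,0,0]}}

```text
time_s: 8.15
position: [0.528, -0.0171, 0.0794]
tcp_rot: [-3.119, 0.378, 0.0]
contact_force: [-0.4, -0.2, -0.5]
opening: 0.0821
```

Emit:
{"fn": "apply_moves", "kwargs": {"rows": [0,0,0.02,0,0,0,0.02,0,0,0,0.02,0]}}

```text
time_s: 8.52
position: [0.528, -0.0172, 0.0759]
tcp_rot: [-3.119, 0.378, -0.001]
contact_force: [-0.1, 0.6, -1.5]
opening: 0.0818
```

Emit:
{"fn": "apply_moves", "kwargs": {"rows": [0,0,0.02,0,0,0,0,0]}}

```text
time_s: 8.78
position: [0.528, -0.0172, 0.0754]
tcp_rot: [-3.119, 0.378, -0.001]
contact_force: [-3.1, 0.2, 10.8]
opening: 0.0818
```

Run:
```python
from h import *
from scipy.optimize import least_squares
im,c=load("wrist","w1")
q=np.array([[300,83],[474,90],[300,333],[458,340],[152/3.3*1.5625+175*1.5625,(268/3.3+45)*1.5625],[(307/3.3+175)*1.5625,(275/3.3+45)*1.5625]])/1.5625
m=[(-.07,.105,.012),(.07,.105,.012),(-.07,-.105,.012),(.07,-.105,.012),(-.03,.017,.03),(.03,.017,.03)]
for z in (.0135,.0155,.0175):
    def f(v):
        x,y,a=v;r=[]
        for (X,Y,Z),u in zip(m,q): r+=list(proj(c,[x+np.cos(a)*X-np.sin(a)*Y,y+np.sin(a)*X+np.cos(a)*Y,z+Z])-u)
        return r
    s=least_squares(f,[.52,-.07,-.24]);print(z,s.x,s.fun.round(2),s.cost)
im,c=shot("wrist","w5"); cv2.imwrite("pics/w5z.png",cv2.resize(im,(800,600)))
st=telemetry.state();print(st["position"],st["contact_force"],st["torque"])
```

```text
0.0135 [ 0.52200708 -0.0727454  -0.24196443] [-0.41 -0.34  0.12  0.1   0.31  0.19 -0.56 -0.32 -0.05  0.25  0.56  0.12] 0.6240869985481291
0.0155 [ 0.52209997 -0.07267211 -0.24197733] [-0.66 -0.66  0.4  -0.2   0.09  0.56 -0.36  0.07 -0.16  0.27  0.67  0.15] 1.0470804438988615
0.0175 [ 0.52219277 -0.07259928 -0.24199031] [-0.9  -0.99  0.67 -0.5  -0.13  0.94 -0.16  0.46 -0.27  0.28  0.78  0.18] 2.21483211988034
[ 0.52803699 -0.01714706  0.07540722] [-2.4341185   0.20078431 10.25404118] [-0.00275888  0.76885753 -0.06901097]
```

View pics/w5z.png

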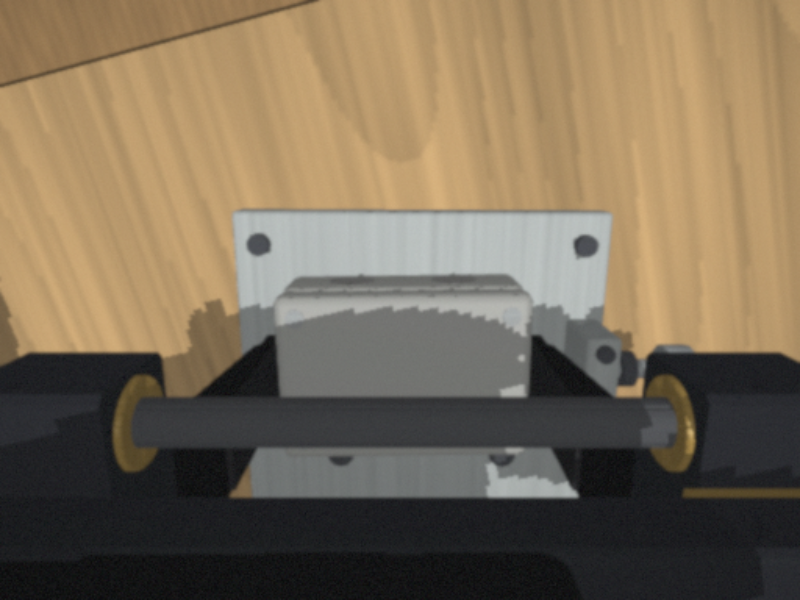

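Run:
```python
from h import *
im,c=load("wrist","w5")
st=telemetry.state();print(yaw_of(st))
for z in (.0235,.0255,.0275,.0295):
    a,b=[onz(c,np.array(u)/1.5625,z) for u in ((234,211),(611,212))];d=b-a
    m,n=[onz(c,np.array(u)/1.5625,z) for u in ((258.5,244),(586,245))]
    print(z,np.linalg.norm(d),np.arctan2(d[1],d[0]),(a+b)[:2]/2, FX((a+b)/2),np.linalg.norm(n-m))
im,c=load("wrist","w1")
for z in (.0235,.0255,.0275,.0295):
    m,n,o,p=[onz(c,np.array(u)/3.3+[175,45],z) for u in ((77.5,57),(396.5,71.5),(77.5,525),(367.5,537))]
    print(z,np.linalg.norm(n-m),np.linalg.norm(p-o),np.linalg.norm(o-m),np.linalg.norm(p-n))
im,c=load("wrist","w4")
z=.0255
for z in (.0255,.0295):
    a,b=[onz(c,np.array(u)/1.5625,z) for u in ((274.5,204),(583,206))];print(z,np.linalg.norm(b-a))
```

```text
-0.24095638985828646
0.0235 0.14227554318997618 -0.2428130239657614 [0.54716514 0.02953306] [-0.00010734  0.10545512] 0.12541962430327122
0.0255 0.14087792587496478 -0.24281302396576138 [0.54713309 0.02970932] [-0.00018053  0.10561863] 0.12418758796984171
0.0275 0.13948030855995344 -0.24281302396576138 [0.54710105 0.02988557] [-0.00025372  0.10578214] 0.12295555163641227
0.0295 0.138082691244942 -0.24281302396576154 [0.547069   0.03006182] [-0.0003269   0.10594565] 0.12172351530298264
0.0235 0.12221888237374742 0.12243162587502736 0.18624879747029283 0.18624609649765803
0.0255 0.12168461397643882 0.1218964274894285 0.1854346282961648 0.1854319391305788
0.0275 0.12115034557913038 0.1213612291038296 0.18462045912203676 0.1846177817634997
0.0295 0.12061607718182188 0.12082603071823086 0.18380628994790868 0.1838036243964205
0.0255 0.14115340046505567
0.0295 0.13887247362816899
```

Touched plate at TCP z 0.0755, which is 3 mm earlier than planned. The plate-width check puts the plate top near 0.027, so the box probably sits about 3 mm lower in the fingers than assumed; still well held. I'll ease off the pressure and slide toward the pins.

Emit:
{"fn": "apply_moves", "kwargs": {"rows": [0,0,-0.01,0,0,0.02,0,0,0,0.02,0,0,0,0.02,0,0]}}

```text
time_s: 9.32
position: [0.5274, -0.0207, 0.0754]
tcp_rot: [-3.119, 0.378, -0.001]
contact_force: [0.3, 1.9, 5.3]
opening: 0.0819
```

Emit:
{"fn": "apply_moves", "kwargs": {"rows": [0,0.015,0,0,0,0.01,0,0,0,0,0,0]}}

```text
time_s: 9.7
position: [0.5273, -0.0212, 0.0756]
tcp_rot: [-3.117, 0.379, -0.002]
contact_force: [2.9, 11.2, 5.6]
opening: 0.082
```

Run:
```python
from h import *
st=telemetry.state();print(FX(st["position"]),R.from_rotvec([0,0,-FA]).apply(st["contact_force"]),st["torque"])
```

```text
[-0.00730408  0.05142086] [ 0.15685606 11.53777725  5.5778907 ] [ 2.02646208 -0.21322836 -0.27291032]
```

Pins felt at 11.5 N, well under 25. I'll ease slightly and slide along them toward the screw.

Emit:
{"fn": "apply_moves", "kwargs": {"rows": [0,-0.005,0,0,0.03,0,0,0,0.03,0,0,0,0.03,0,0,0]}}

```text
time_s: 10.2
position: [0.5312, -0.022, 0.0755]
tcp_rot: [-3.117, 0.379, 0.003]
contact_force: [-4.9, 10.6, 10.7]
opening: 0.0822
```

```bash
cat > s.py <<'E'
from h import *
st=telemetry.state();print(st["time_s"],FX(st["position"]),st["position"][2],R.from_rotvec([0,0,-FA]).apply(st["contact_force"]),st["opening"],yaw_of(st))
E
python3 s.py
```

```text
10.2 [-0.00327462  0.05158334] 0.07547506104181885 [-7.3164419   9.06969259 10.68989615] 0.08216449367273722 -0.24213203957789378
```

Emit:
{"fn": "apply_moves", "kwargs": {"rows": [0.02,0,-0.006,0,0.02,0,0,0]}}

```text
time_s: 10.45
position: [0.5335, -0.0226, 0.0756]
tcp_rot: [-3.117, 0.379, 0.003]
contact_force: [-4.1, 11.0, 7.4]
opening: 0.0815
```

```bash
python3 s.py
```

```text
10.45 [-0.00089746  0.05155179] 0.0755539018753868 [-6.63529472  9.70401789  7.41566889] 0.08151854723932477 -0.24220702315337175
```

Emit:
{"fn": "apply_moves", "kwargs": {"rows": [0.015,0,0,0,0.01,0,0,0]}}

```text
time_s: 10.7
position: [0.535, -0.023, 0.0756]
tcp_rot: [-3.117, 0.379, 0.003]
contact_force: [-3.7, 10.3, 7.9]
opening: 0.0816
```

```bash
python3 s.py
```

```text
10.7 [0.00058434 0.05157312] 0.07555937334726541 [-6.04663483  9.12904975  7.91070582] 0.08164407349749078 -0.24218354308231102
```

Emit:
{"fn": "apply_moves", "kwargs": {"rows": [0.01,0,0,0]}}

```text
time_s: 10.82
position: [0.5355, -0.0231, 0.0755]
tcp_rot: [-3.117, 0.379, 0.003]
contact_force: [-2.9, 11.0, 7.9]
opening: 0.0821
```

Emit:
{"fn": "apply_moves", "kwargs": {"rows": [0.01,0,0,0]}}

```text
time_s: 10.95
position: [0.5361, -0.0232, 0.0756]
tcp_rot: [-3.117, 0.379, 0.003]
contact_force: [-3.0, 11.0, 7.7]
opening: 0.082
```

```bash
python3 s.py
```

```text
10.95 [0.00175492 0.05159531] 0.0755612271411904 [-5.5203892  10.0119362   7.67736853] 0.08199092366435332 -0.2422132750728784
```

Emit:
{"fn": "apply_moves", "kwargs": {"rows": [0.008,0,0,0]}}

```text
time_s: 11.08
position: [0.5366, -0.0233, 0.0756]
tcp_rot: [-3.117, 0.379, 0.003]
contact_force: [-3.9, 11.4, 6.7]
opening: 0.0818
```

Emit:
{"fn": "apply_moves", "kwargs": {"rows": [0.008,0,0,0]}}

```text
time_s: 11.2
position: [0.5368, -0.0234, 0.0755]
tcp_rot: [-3.117, 0.379, 0.004]
contact_force: [-5.0, 11.0, 8.6]
opening: 0.0817
```

```bash
python3 s.py
```

```text
11.2 [0.00248631 0.05159782] 0.07553732248104394 [-7.437863    9.45112739  8.64776189] 0.08167885056454749 -0.2421968229813518
```

Emit:
{"fn": "apply_moves", "kwargs": {"rows": [0.008,0,0,0]}}

```text
time_s: 11.32
position: [0.5369, -0.0234, 0.0756]
tcp_rot: [-3.117, 0.379, 0.006]
contact_force: [-8.2, 12.1, 8.9]
opening: 0.0821
```

```bash
python3 s.py
```

```text
11.325 [0.00257193 0.0516225 ] 0.07556176517863707 [-10.82009269   9.82992109   8.93036124] 0.08206001122675434 -0.2421333328543406
```

The stop screw is felt at x≈+2.5 mm: travel stalls and the x force rises from about 5.5 to 10.8 N, so about 5 N on the screw. It agrees with the camera estimate of 1.9. Release gently now.

Emit:
{"fn": "apply_moves", "kwargs": {"rows": [0,0,-0.008,0,0,0,0,0], "grip_force": 6}}

```text
time_s: 11.58
position: [0.5368, -0.0238, 0.0756]
tcp_rot: [-3.118, 0.378, 0.006]
contact_force: [-5.0, 8.1, 3.8]
opening: 0.082
```

Emit:
{"fn": "apply_moves", "kwargs": {"rows": [0,0,0,0,0,0,0,0,0,0,0,0], "grip": 0.87}}

```text
time_s: 11.95
position: [0.5386, -0.0248, 0.076]
tcp_rot: [3.119, -0.378, 0.0]
contact_force: [-0.6, 0.0, 0.4]
opening: 0.0887
```

```bash
python3 s.py
python3 - <<'E'
from h import *
im,c=shot("wrist","w6"); cv2.imwrite("pics/w6z.png",cv2.resize(im,(800,600)))
E
```

```text
11.95 [0.00453731 0.05059561] 0.07604528510257304 [-0.59066082 -0.10016645  0.37673263] 0.08866314092767122 -0.24111034738827763
```

View pics/w6z.png

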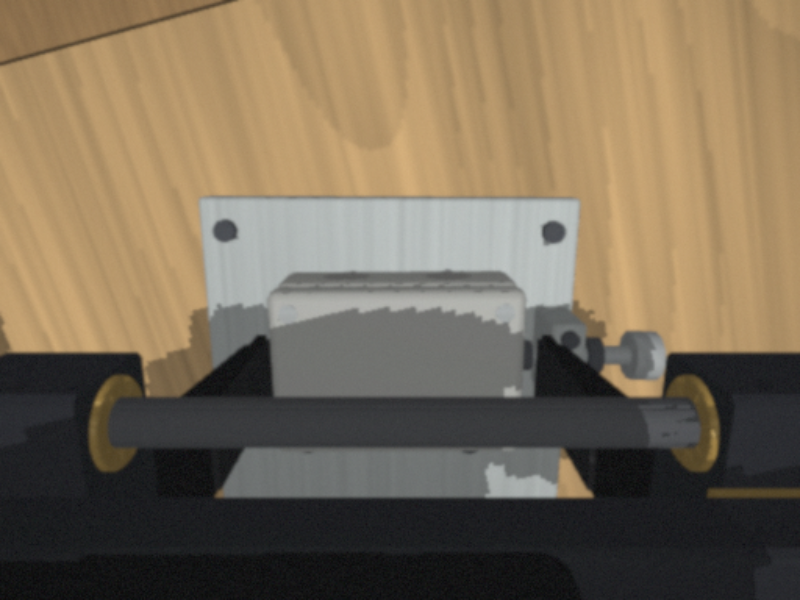

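Gripper force is zero and the box rests at the screw tip (col ~525). I'll raise straight up and check from above.

Emit:
{"fn": "apply_moves", "kwargs": {"rows": [0,0,-0.1,0,0,0,-0.3,0,0,0,-0.7,0,0,0,-0.9,0,0,0,-0.9,0,0,0,-0.7,0,-0.07,0.5,-0.2,0,0,0.4,0,0,0,0,0,0,0,0,0,0]}}

```text
time_s: 13.25
position: [0.5215, -0.0757, 0.3041]
tcp_rot: [-3.119, 0.378, -0.0]
contact_force: [0.1, -0.3, 0.2]
opening: 0.0887
```

```bash
python3 s.py
python3 - <<'E'
from h import *
im,c=shot("wrist","w7"); cv2.imwrite("pics/w7z.png",cv2.resize(im[20:230,150:430],(800,600),interpolation=cv2.INTER_CUBIC))
E
```

```text
13.25 [ 8.35013907e-05 -2.90370096e-03] 0.30413330426251883 [ 0.21191358 -0.30540691  0.19760186] 0.08866909707973768 -0.2412331443722135
```

View pics/w7z.png

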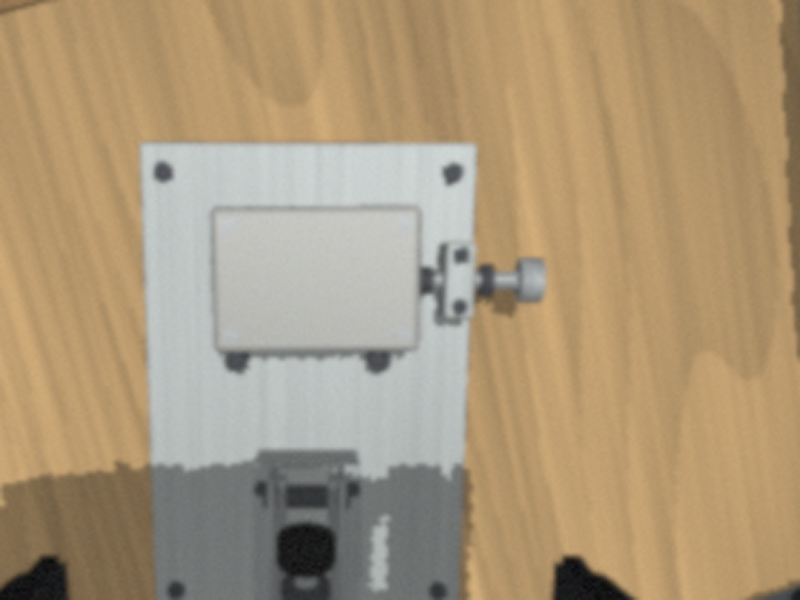

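The box is squared, long side on both pins (238,360) and (377,360), end at the screw tip (425,280). Now for the clamp: I'll close the fingers and use the fingertips' corner along the press-point path.

Run:
```python
from h import *
Z0=.015
T=[-1.91,-1.87,-1.73,-1.52,-1.3,-1.1,-.9,-.57,-.4,-.2,0,.06]
Y=[-83,-106,-126,-142,-151,-156,-159,-163,-165,-166,-167,-167];Z=[219,218,211,199,187,175,163,142,130,116,101,96]
st=telemetry.state();a=yaw_of(st)
p,a=plan((*W(0,-.050),.260),FA,2)
p,a=plan((*W(0,-.060),.251),FA,1,p,a)
for y,z,n in [(-83,219,1),(-95,219,1),(-106,218,1),(-116,215,1),(-126,211,1),(-134,205,1),(-142,199,1),(-151,187,1),(-156,175,1),(-159,163,1),(-163,142,2),(-165,130,1),(-166,116,2),(-167,101,2)]:
    print(y,z);p,a=plan((*W(0,y/1e3+.010),z/1e3+.019+Z0),FA,n,p,a)
```

```text
2 [-0.0, 0.39, 0.37, 0.0, -0.0, 0.4, 0.36, 0.0]
end [ 0.5103 -0.1216  0.2603] -0.241
1 [-0.0, 0.16, 0.15, 0.0]
end [ 0.508  -0.1309  0.2513] -0.241
-83 219
1 [-0.0, 0.22, -0.03, 0.0]
end [ 0.5048 -0.1437  0.2531] -0.241
-95 219
1 [-0.0, 0.2, 0.0, 0.0]
end [ 0.502  -0.1554  0.2531] -0.241
-106 218
1 [-0.0, 0.18, 0.02, 0.0]
end [ 0.4994 -0.1659  0.2519] -0.241
-116 215
1 [-0.0, 0.17, 0.05, 0.0]
end [ 0.4969 -0.1758  0.2489] -0.241
-126 211
1 [-0.0, 0.17, 0.06, 0.0]
end [ 0.4945 -0.1857  0.2453] -0.241
-134 205
1 [-0.0, 0.13, 0.1, 0.0]
end [ 0.4927 -0.1933  0.2393] -0.241
-142 199
1 [-0.0, 0.13, 0.1, 0.0]
end [ 0.4908 -0.2008  0.2333] -0.241
-151 187
1 [-0.0, 0.15, 0.2, 0.0]
end [ 0.4887 -0.2096  0.2213] -0.241
-156 175
1 [-0.0, 0.09, 0.2, 0.0]
end [ 0.4874 -0.2148  0.2093] -0.241
-159 163
1 [-0.0, 0.05, 0.2, 0.0]
end [ 0.4866 -0.2177  0.1973] -0.241
-163 142
2 [-0.0, 0.03, 0.18, 0.0, -0.0, 0.03, 0.17, 0.0]
end [ 0.4858 -0.2212  0.1763] -0.241
-165 130
1 [-0.0, 0.04, 0.2, 0.0]
end [ 0.4852 -0.2236  0.1643] -0.241
-166 116
2 [-0.0, 0.01, 0.12, 0.0, -0.0, 0.0, 0.12, 0.0]
end [ 0.4851 -0.2241  0.1499] -0.241
-167 101
2 [-0.0, 0.01, 0.12, 0.0, -0.0, 0.01, 0.13, 0.0]
end [ 0.4848 -0.2253  0.1349] -0.241
```

Emit:
{"fn": "apply_moves", "kwargs": {"rows": [0,0,0,0,0,0,0,0,0,0,0,0,0,0.39,0,0,0,0.4,0.36,0,0,0,0.36,0,0,0.16,0.15,0,0,0,0,0], "grip": -1, "grip_force": 20}}

```text
time_s: 14.3
position: [0.5078, -0.1319, 0.2517]
tcp_rot: [-3.118, 0.378, 0.001]
contact_force: [0.2, 0.6, 0.7]
opening: 0.014
```

```bash
python3 s.py
python3 - <<'E'
from h import *
im,c=shot("wrist","w8"); cv2.imwrite("pics/w8z.png",cv2.resize(im,(800,600)))
im,c=shot("scene","s8"); cv2.imwrite("pics/s8z.png",cv2.resize(im[150:290,170:310],(600,600),interpolation=cv2.INTER_CUBIC))
E
```

```text
14.3 [ 0.00019254 -0.06075763] 0.25170977919850496 [0.09725644 0.61495383 0.65645428] 0.01398665716036394 -0.2414970205578374
```

View pics/w8z.png

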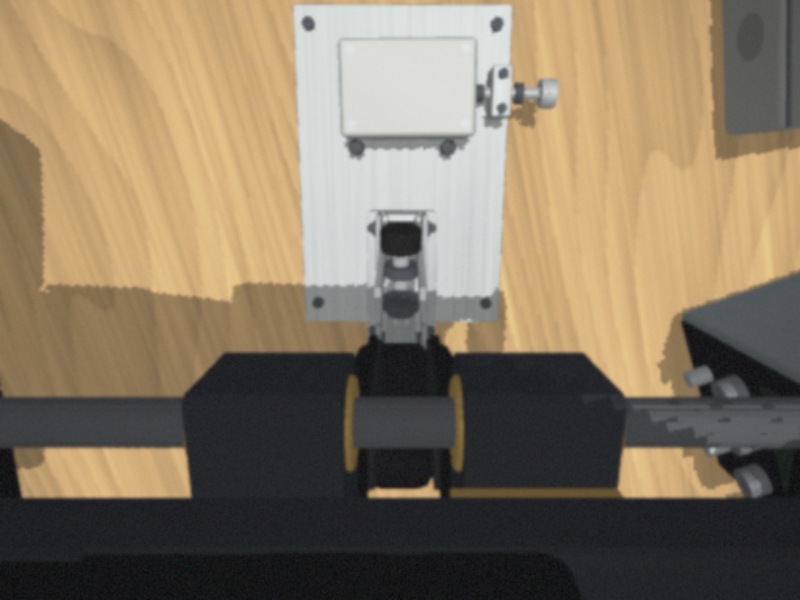

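View pics/s8z.png

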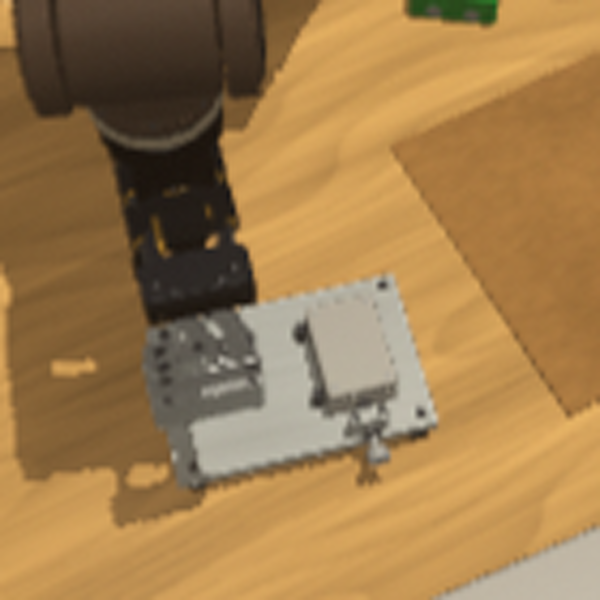

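Nest pose is unchanged. Let the fingers finish closing, then the first push.

Emit:
{"fn": "apply_moves", "kwargs": {"rows": [0,0,0,0,0,0,0,0,0,0.15,0,0,0,0.13,0,0,0,0.1,0,0]}}

```text
time_s: 15.02
position: [0.5023, -0.1543, 0.2519]
tcp_rot: [-3.119, 0.378, -0.0]
contact_force: [0.3, 0.6, 0.0]
opening: 0.0004
```

```bash
python3 s.py
```

```text
15.025 [ 0.00014323 -0.08374319] 0.2518699911056198 [0.09805183 0.67307251 0.00687452] 0.00040759065440179197 -0.24145367582016913
```

Emit:
{"fn": "apply_moves", "kwargs": {"rows": [0,0.2,0,0,0,0.17,0.05,0,0,0.17,0.06,0]}}

```text
time_s: 15.4
position: [0.4944, -0.1858, 0.2449]
tcp_rot: [-3.118, 0.378, 0.0]
contact_force: [0.3, 1.5, -0.4]
opening: 0.0001
```

```bash
python3 s.py
python3 - <<'E'
from h import *
im,c=shot("wrist","w9"); cv2.imwrite("pics/w9z.png",cv2.resize(im,(800,600)))
im,c=shot("scene","s9"); cv2.imwrite("pics/s9z.png",cv2.resize(im[150:290,170:310],(600,600),interpolation=cv2.INTER_CUBIC))
E
```

```text
15.4 [ 7.60349622e-05 -1.16200248e-01] 0.2449351918792594 [-0.08637159  1.50426727 -0.39920179] 0.00014469190191686315 -0.2412648659767311
```

View pics/w9z.png

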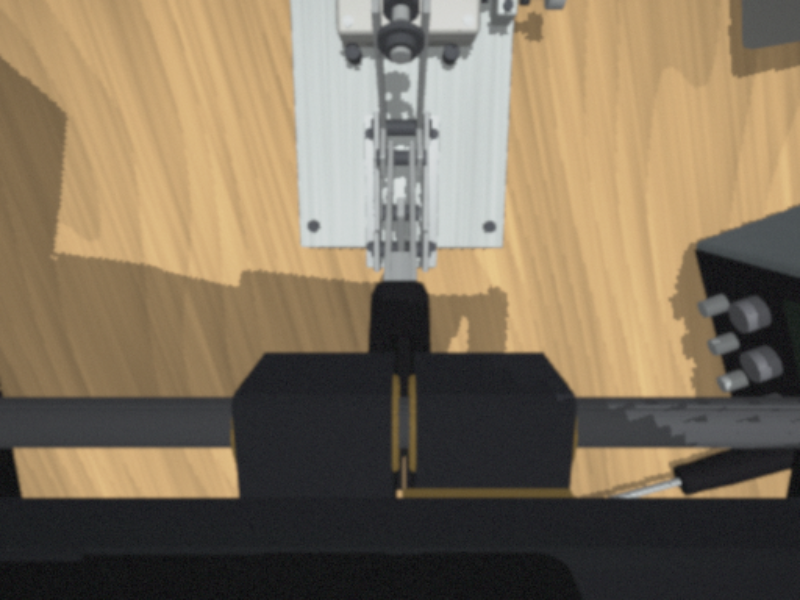

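View pics/s9z.png

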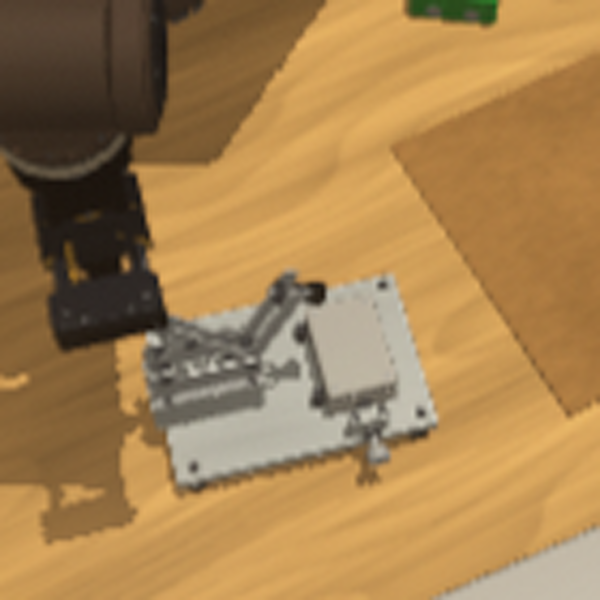

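The handle moves with the fingertips and the clamp arm is swinging over the nest. Continue along the path.

Emit:
{"fn": "apply_moves", "kwargs": {"rows": [0,0.13,0.1,0,0,0.13,0.1,0,0,0.15,0.2,0,0,0.09,0.2,0,0,0.05,0.2,0]}}

```text
time_s: 16.12
position: [0.4866, -0.2175, 0.1963]
tcp_rot: [-3.119, 0.378, 0.0]
contact_force: [0.0, 1.8, 1.9]
opening: 0.0007
```

Emit:
{"fn": "apply_moves", "kwargs": {"rows": [0,0.03,0.18,0,0,0.03,0.17,0]}}

```text
time_s: 16.38
position: [0.4859, -0.2207, 0.1755]
tcp_rot: [3.119, -0.377, -0.0]
contact_force: [-0.5, 0.7, 2.9]
opening: 0.0002
```

```bash
python3 s.py
```

```text
16.375 [ 1.00776745e-04 -1.52198485e-01] 0.1754987276643163 [-0.62706586  0.59940947  2.90449738] 0.00021437226840075813 -0.24087854106961978
```

Handle on path at toggle ≈ −0.57. Before the pad lands, a quick check that the box is still in place.

Run:
```python
from h import *
im,c=shot("scene","s10"); cv2.imwrite("pics/s10z.png",cv2.resize(im[170:290,180:300],(600,600),interpolation=cv2.INTER_CUBIC))
```

```text
(no output)
```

View pics/s10z.png

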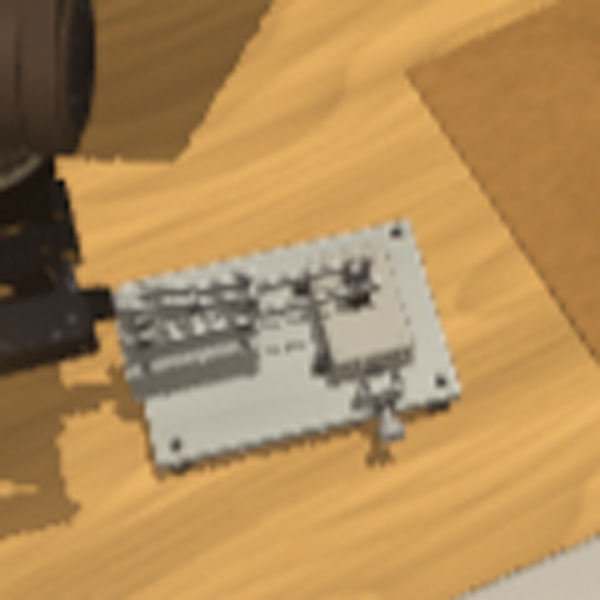

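Emit:
{"fn": "apply_moves", "kwargs": {"rows": [0,0.04,0.1,0,0,0,0.1,0,0,0.01,0.1,0]}}

```text
time_s: 16.8
position: [0.4852, -0.2241, 0.1587]
tcp_rot: [3.118, -0.377, 0.001]
contact_force: [-4.6, -2.1, 9.6]
opening: 0.0005
```

Emit:
{"fn": "apply_moves", "kwargs": {"rows": [0,0,0.08,0,0,0.01,0.08,0,0,0,0.08,0]}}

```text
time_s: 17.18
position: [0.4852, -0.2251, 0.1444]
tcp_rot: [3.117, -0.377, 0.002]
contact_force: [-2.2, -3.8, 6.5]
opening: 0.0005
```

```bash
python3 s.py
```

```text
17.175 [ 0.0005113  -0.15658551] 0.14435881950424162 [-1.19606773 -4.17683065  6.49301527] 0.0004866818590914192 -0.24060713848444845
```

Force peaked at ~10 N and is easing, and the pad is on the lid. About 14 mm to the stop.

Emit:
{"fn": "apply_moves", "kwargs": {"rows": [0,0,0.08,0,0,0,0.07,0]}}

```text
time_s: 17.42
position: [0.4854, -0.2246, 0.1349]
tcp_rot: [3.118, -0.377, 0.002]
contact_force: [0.7, -2.1, 0.9]
opening: 0.0006
```

Emit:
{"fn": "apply_moves", "kwargs": {"rows": [0,0,0.02,0,0,0,0.02,0]}}

```text
time_s: 17.68
position: [0.4851, -0.224, 0.1325]
tcp_rot: [-3.119, 0.378, -0.0]
contact_force: [-1.5, -0.1, 9.9]
opening: 0.0006
```

Emit:
{"fn": "apply_moves", "kwargs": {"rows": [0,0,0.02,0]}}

```text
time_s: 17.8
position: [0.4852, -0.2241, 0.132]
tcp_rot: [3.119, -0.377, 0.001]
contact_force: [-4.8, 1.7, 19.5]
opening: 0.0005
```

Force fell to ~1 N past the dead point, then rose stiffly to 19.5 N with no travel. That is the hard stop, so I retract.

Emit:
{"fn": "apply_moves", "kwargs": {"rows": [0,0,0,0]}}

```text
time_s: 17.92
position: [0.4852, -0.2241, 0.1322]
tcp_rot: [3.119, -0.377, 0.001]
contact_force: [-4.3, 1.2, 14.6]
opening: 0.0007
```

Emit:
{"fn": "apply_moves", "kwargs": {"rows": [0,0,-0.05,0,0,0,-0.2,0,0,0,-0.7,0,0,0,-0.9,0,0,0.3,-0.9,0,0,-0.5,-0.6,0,0,-0.6,0,0,0,-0.6,0,0,0,0,0,0,0,0,0,0]}}

```text
time_s: 19.18
position: [0.505, -0.1427, 0.3325]
tcp_rot: [3.119, -0.377, 0.0]
contact_force: [-1.0, -0.4, 0.2]
opening: 0.0004
```

```bash
python3 s.py
python3 - <<'E'
from h import *
im,c=shot("wrist","w11"); cv2.imwrite("pics/w11z.png",cv2.resize(im,(800,600)))
im,c=shot("scene","s11"); cv2.imwrite("pics/s11z.png",cv2.resize(im[170:290,180:300],(600,600),interpolation=cv2.INTER_CUBIC))
E
```

```text
19.175 [ 8.64871642e-05 -7.18987917e-02] 0.3325082342087507 [-0.905913   -0.59144081  0.24442716] 0.00036086332926579855 -0.24053012025966497
```

View pics/w11z.png

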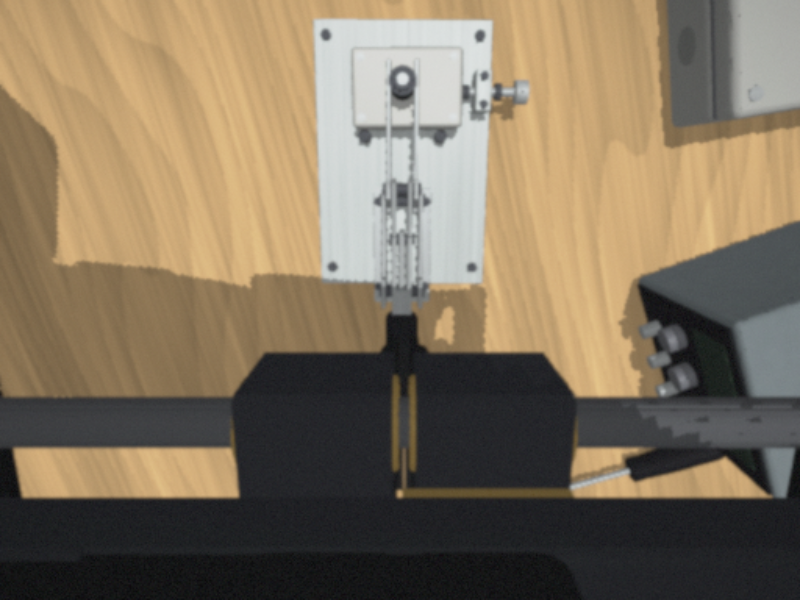

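View pics/s11z.png

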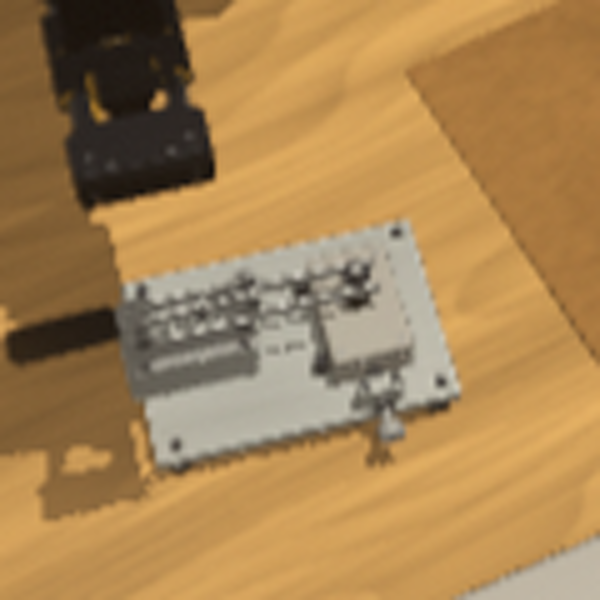

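Run:
```python
from h import *
im,c=load("wrist","w11"); cv2.imwrite("pics/w11c.png",cv2.resize(im[5:105,195:345],(780,520),interpolation=cv2.INTER_CUBIC))
```

```text
(no output)
```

View pics/w11c.png

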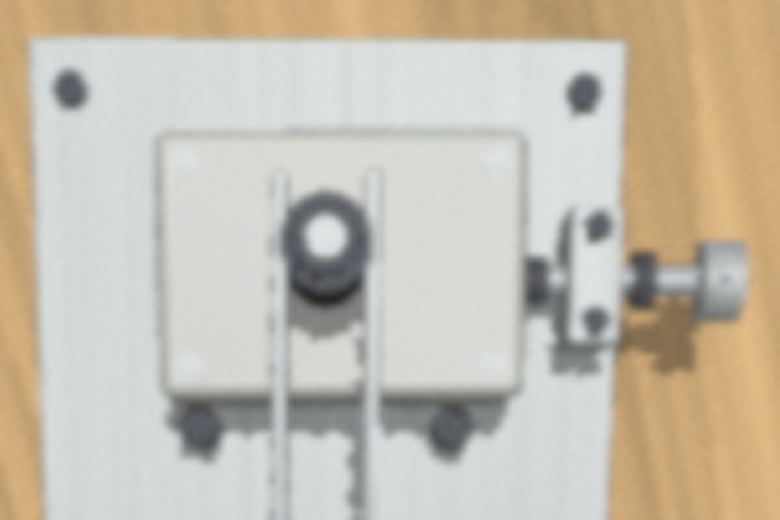

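Run:
```python
from h import *
for f,sc,o,pts in (("w11",5.2,(195,5),((160,260),(523.5,260),(526,278))),("w7",800/280,(150,20),((212,280),(420,280),(422.5,280)))):
    im,c=load("wrist",f)
    g=cv2.cvtColor(im,cv2.COLOR_BGR2GRAY)
    r=int(round(o[1]+pts[2][1]/(sc if f=="w11" else 600/210)));u=int(o[0]+pts[1][0]/sc)
    print(f,r,u,g[r-1:r+2,u-8:u+9].astype(int).tolist())
    for (x,y),z in zip(pts,(.0628,.0628,.0445)):
        uv=(o[0]+x/sc,o[1]+y/(sc if f=="w11" else 600/210)); print(FX(onz(c,uv,z))*1e3)
```

```text
w11 58 295 [[216, 218, 216, 217, 217, 217, 211, 190, 156, 111, 91, 89, 104, 143, 178, 182, 163], [218, 217, 217, 218, 217, 217, 211, 192, 155, 113, 94, 90, 104, 150, 193, 199, 175], [218, 217, 218, 217, 217, 217, 210, 193, 153, 109, 88, 85, 99, 137, 173, 177, 162]]
[-37.26149908  52.18809457]
[43.582244   52.30732139]
[46.16003509 50.88003089]
w7 118 297 [[193, 192, 193, 193, 194, 187, 172, 140, 102, 84, 81, 89, 121, 156, 173, 161, 142], [193, 192, 194, 191, 191, 187, 171, 138, 100, 81, 79, 87, 113, 149, 162, 152, 139], [193, 193, 192, 192, 192, 187, 168, 136, 98, 77, 74, 85, 105, 132, 137, 133, 135]]
[-37.90240249  50.87673571]
[43.99187026 50.93506238]
[47.06268821 50.3440077 ]
```

The lid runs straight into the dark screw tip with no bright gap. Its end measures x ≈ 43.6 mm against 43.5 at the felt contact, and it did not move in clamping. Hand in.

```bash
python3 -c "
from rig import ticket
print(ticket.close_job())"
```

```text
the job is handed in; nothing more can be done
None
```

The box is in the nest, lid up, against both pins and the stop screw, and the clamp is shut on it. I handed the job in about 19 s into the 70 s limit.

- **Nesting:** I gripped the box by its ends and set it on the plate. I slid it to the pins (about 11 N felt), then along them to the screw. There the travel stalled as the along-pin force rose from about 5.5 N of friction to 10.8 N. I then released it gently.
- **Clamping:** I pushed the handle down with closed fingers. The force was about 10 N when the pad stiffened, fell to about 1 N at the dead point, and reached 19.5 N on the hard stop. Then I let go and moved clear.

**Last checks:**
- The handle is level and the pad is on the middle of the lid.
- The box end measures about 43.6 mm in the fixture's x, against 43.5 mm when I felt the screw, with no visible gap. The pictures resolve only about 1 mm, and the lid hides the contact itself.
- The wrist force is about zero, so the robot touches nothing.
- I did not touch any of the other things on the bench, and I took no separate final picture of them.

**One disagreement:** the box met the plate at a tool height of 0.0755 m, where I had expected 0.071. Part of that was my first estimate of the plate's height being slightly low. The rest looks like the box sitting about 3 mm lower in the fingers than I assumed. It stayed held, and the later steps did not depend on it.

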